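# Isolate the training board and hold the sprung test probe on its terminal

### The job

Make the green training board safe and prove it dead: first throw the isolator lever fully over, away from the robot, then lift the test probe out of its stand and put its tip on the round brass contact of the sloping terminal (not the one with the long bar contact), with the probe square to the sloping face. Press gently until the sprung tip is about half-way in, never hard, and finish the program like that, still holding the probe on the contact. Leave the loose things lying about undisturbed.

Things in the scene. Friction and masses are not known exactly. Their poses are not given: they have to be found in the camera images.
- isolator (a joint): isolator lever angle in rad: 0 = leaning fully to the near side (its pivot's -x), 1.0 = leaning fully to the far side (its stop); upright at 0.5. Stays where it is left; about 1 N at the ball moves it.
- isolator_pivot (a point): isolator's pivot, 22 mm above the underside of its grey housing (70 mm along x, 50 mm along y, 25 mm high, on the board). The lever turns about this point's y axis and is thrown towards its +x; z is up. The lever is a steel rod 10 mm thick with a black ball, 26 mm in diameter, centred 80 mm from the pivot.
- isolator_tip (a point): centre of the ball on the isolator lever, 80 mm from the pivot; moves with the lever.
- probe_grip (a point): centre of the test probe's handle: a grey square bar 20 x 20 mm, 90 mm long along the probe's z (z runs from the tip towards the handle's free end; side faces square to x and y), upright in the stand at first. 45 mm below this point begins a black round flange, 32 mm across, 6 mm thick, resting on the stand; below it a stem 12 mm across, 30 mm long, then the sprung tip. About 0.1 kg.
- probe_point (a point): the very end of the probe's sprung tip (round-ended steel pin 6 mm in diameter), on the probe's axis, 111 mm from the handle's centre when the tip is fully out. Same axes as the probe.
- probe_tip (a joint): how far the sprung tip is pushed into the probe, in m: 0 = fully out, 0.014 = fully in. Spring: about 0.9 N to start, plus 0.3 N per mm (about 3 N half-way in, 5 N fully in; rigid beyond).
- stand: fixed black block, 80 x 80 mm, 70 mm high, origin at the centre of its underside on the table; a square hole 18 mm wide goes down through its middle, in which the probe's stem hangs.
- terminal_face (a point): the marked spot: centre of the round brass contact (24 mm in diameter) on the sloping head (52 x 50 mm) of a white terminal fixed on the green board. z points out of the sloping face, leaning 25 degrees from vertical towards the terminal's near side; y is level. It stands 2 mm proud of the head, 38 mm above the board.
- terminal: the white terminal with the round contact: origin at the centre of its underside on the board, z up; its low side is -x.
- terminal_b: a like terminal with a brass bar (10 x 44 mm, long along y) instead: not the one wanted; same axes and height.
- relay: plug-in relay, 50 x 50 mm, 46 mm high, fixed on the board, origin under its centre. The two terminals and the relay stand in a row in any order, about 100 mm apart, the isolator at the row's left (+y) end.
- board: green training board, 260 mm (x) by 440 mm (y), fixed, top 18 mm above the table, origin on the table under its centre. A row of breakers 200 mm long (y from -160 to 40 mm), 50 mm wide, centred at x = 100 mm, rises to 87 mm above the table along its far edge.
- screwdriver: loose orange-handled screwdriver lying on the table, 200 mm long along its x, origin underneath its middle; leave alone.
- driver_small: loose small orange-handled screwdriver, 150 mm long, 26 mm high; leave alone.
- pliers: loose pliers lying flat, 170 mm long along x, 60 mm wide, 16 mm high; leave alone.
- ferrule_jar: loose closed jar, 54 mm in diameter, 60 mm high, origin under its centre; leave alone.
- tape: loose black roll, 70 mm in diameter, 19 mm high, origin under its centre; leave alone.
- spare_module: loose black module 60 x 45 mm, 40 mm high, origin under its centre; leave alone.
- probe: the whole test probe (see probe_grip): origin on its axis at the underside of the flange, 51 mm below the handle's centre; z along the handle.

How it is judged (in metres and radians):
On the way, in this order (a step that is already met when the one before it is completed fails the run):
1. the isolator lever is thrown to its far side, the probe still in its stand (value of joint isolator above 0.85 rad and z of probe_grip in the frame of stand below 0.14 m), for 0.2 s.
2. the probe is lifted clear of its stand by the gripper (z of probe_point in the frame of stand above 0.075 m and contact force between probe and the fingers above 1 N and contact force between probe and stand below 0.1 N), for 0.2 s.
At the end, for the whole second after the job is handed in: For the last second: lever over 0.85 rad; the gripped, still probe has its tip within 12 mm of the round contact's centre, its axis within 0.2 rad of the face's normal, its sprung tip 3 to 11.5 mm in, 1 to 8 N on the terminal, and touches neither stand nor board (value of joint isolator above 0.85 rad and distance between probe_point and terminal_face below 0.012 m and angle between the z axis of probe_point and the z axis of terminal_face, either way round below 0.2 rad and angle between probe_point's own z axis and vertical below 1.2 rad and value of joint probe_tip between 0.003 and 0.0115 m and contact force between probe and terminal between 1 and 8 N and contact force between probe and the fingers above 1 N and contact force between probe and stand below 0.1 N and contact force between probe and board below 0.1 N and linear speed of probe below 0.02 m/s); the arm keeps its last pose, push and grip.
It fails at once if the probe is pressed hard on the terminal (over 15 N) (contact force between probe and terminal above 15 N).
It fails at once if a loose bystander is moved by more than 30 mm (distance of any of screwdriver, driver_small, pliers, ferrule_jar, tape, spare_module from where it was at the start of the episode above 0.03 m).
It also fails if it takes over 54 s, if anything falls off the work surface, if the arm or the gripper's body presses on something with over 40 N, if the wrist force passes 120 N, or if a joint passes its speed limit or range.

### The arm

A 6-joint arm with a two-finger parallel gripper is mounted at the origin on the work surface. World frame = base frame: x ahead of the robot, y to its left, z up, the work surface at z = 0. Lengths are in m, angles in degrees, forces in N, time in s.
With the tool pointing down it reaches from about 0.25 to 0.725 m from the base axis. Payload 9.7 kg.
Tool frame: the origin (TCP) lies midway between the tips of the shut fingers; the grasp point (between the pads) lies bot.hold_point_z behind it (bot.hold_point_z is the distance from the TCP to the grasp point, in m); z points along the fingers, y is the line along which they close (so a half turn about z gives the same grasp; the last joint's range is limited). The gripper opens to 85 mm and grips with 20 to 120 N. Pads are 22 mm wide; open, the fingers measure 114 mm over their backs; the gripper's body (76 mm by 85 mm) begins 54 mm behind the grasp point. The pads swing forward as they close: fully open they stand 13 mm farther back than shut.
Start: joints at [72.479, 4.979, 10.078, 95.1, 0, 90], TCP at [0.166, 0.524, 0.231] pointing down, gripper open.
Joint ranges: [-179.16, 179.16], [-48.56, 103.87], [-65.8, 70.77], [-126.05, 130.52], [-82.76, 87.17], [-180, 180]. Speed limits (degrees/s): [127.2, 127.2, 147.25, 180, 180, 180].

### API

Orientations are given as [roll, pitch, yaw] about the fixed x, y, z axes, in that order (R = Rz(yaw) Ry(pitch) Rx(roll)).
In Python, from workcell import bot, camera, camera_model, ticket gives the robot as it stands.
- The arm moves only by the tool send_rows, never from a script. Its argument "targets" is text: rows parted by semicolons, each of 5 numbers parted by spaces: the shift along the tool's x, y, z in mm, then the turn about the tool's z in degrees, then the closure in counts, from 0 (fully open) to 255 (shut). A call has 1 to 20 rows; each row is the pose to reach, as a shift and turn from the pose commanded when the call began, along the tool's axes at that moment; what a row does not reach only later rows make up. A row lasts 1/8 s, in which the tool goes at most 62.5 mm and 10.7 degrees, less where a joint would pass 70% of its speed; a pose out of reach is approached as far as the arm can. A call with a gripper value outside its range is refused whole. The fingers move at their own pace and stop on an object; "newtons" is the grip in N (left out, the last holds). Time passes only in rows, so rows that repeat a pose let the fingers close. It gives the time, the measured TCP pose, the force, the opening and the grip force at its end, in the units of the state.
- bot.get_obs(): the state, without advancing time (a new reading comes with each control period).
- camera(name): name is "scene" or "top"; returns the picture (420x560x3 uint8, blue, green, red); there is no depth.
- camera_model(name): a dict with "K" (3x3 intrinsics, pixels), "pose" (4x4, takes a point from camera to world coordinates). Camera axes: x right, y down, z forward; pixel columns grow to the right and rows downward; lengths in m; the calibration is good to about 2 mm. A picture is of the moment at which its call begins. camera_model takes no time and is no camera call.
- ticket.job_done(): hands the job in; it is judged then, once.
The state is a dict: "time": time; "q": joint angles; "qd": joint speeds; "joint_efforts": joint torques, N m; "ee_pos": TCP position; "tcp_rot": TCP orientation; "wrist_force": force on the tool from outside, world axes, zero at the start; "torque": the same for the moment, N m; "opening": finger opening in m; "grasp_force": force on a finger pad.
Only numpy, scipy, OpenCV 4.12 (cv2) and the standard library are available. Lean on these libraries where they do the work, as an engineer would, in place of code of your own. Each camera call takes 0.05 s, during which the arm holds its last target. There are 200 camera calls.

## Working session

There is one attempt and no reset: what is moved stays moved. The work goes in short steps, Python scripts to look and compute and a tool call to move; the robot and the scene stay as the last step left them, time stands still between calls to the robot, and variables do not carry over. Pictures are saved under pics/ and viewed, at most 10 in all, crops included, and the job is handed in when it is done.

Besides the shell and the picture viewer there is one more tool, called after "Call:" as name(argument=value, ...), one argument or row to a line, values as JSON. send_rows: Moves the arm, as the interface text tells. Its arguments: {"type":"object","properties":{"targets":{"type":"string"},"newtons":{"type":"number"}},"required":["targets"]}

```bash
mkdir -p pics; python3 - <<'E'
from workcell import bot,camera,camera_model
import cv2,numpy as np
for n in("scene","top"):
    im=camera(n);cv2.imwrite(f"pics/{n}0.png",im);m=camera_model(n);print(n,np.round(m["K"],1).tolist(),np.round(m["pose"],3).tolist())
print(bot.get_obs(),bot.hold_point_z)
E
```

```text
scene [[392.0, 0.0, 282.9], [0.0, 392.0, 210.1], [0.0, 0.0, 1.0]] [[0.57, 0.547, -0.613, 1.185], [0.821, -0.395, 0.412, -0.422], [-0.017, -0.738, -0.674, 0.852], [0.0, 0.0, 0.0, 1.0]]
top [[534.1, 0.0, 282.1], [0.0, 534.1, 213.2], [0.0, 0.0, 1.0]] [[-0.012, -0.982, 0.189, 0.256], [-1.0, 0.008, -0.023, 0.055], [0.021, -0.19, -0.982, 1.42], [0.0, 0.0, 0.0, 1.0]]
{'time': 0.1, 'q': array([ 7.24788195e+01,  5.00765943e+00,  1.00368459e+01,  9.50993367e+01,
       -6.07751309e-04,  9.00003625e+01]), 'qd': array([-0.03327624, -0.08562819,  0.02389047,  0.08822567, -0.0229545 ,
       -0.04512249]), 'joint_efforts': array([ 1.42027202e-03, -5.21560478e+01,  4.65654445e+01,  1.59457169e-02,
        1.94676488e-05,  1.20321566e-06]), 'ee_pos': array([0.1655195 , 0.52427485, 0.2306375 ]), 'tcp_rot': array([-1.79929850e+02,  6.08194716e-04,  1.62478458e+02]), 'wrist_force': array([ 0.22767262,  0.10827514, -1.15408068]), 'torque': array([-0.0343231 , -0.00159269, -0.03508629]), 'grasp_force': 0.0, 'opening': 0.08547661237562211} 0.0187
```

View pics/scene0.png

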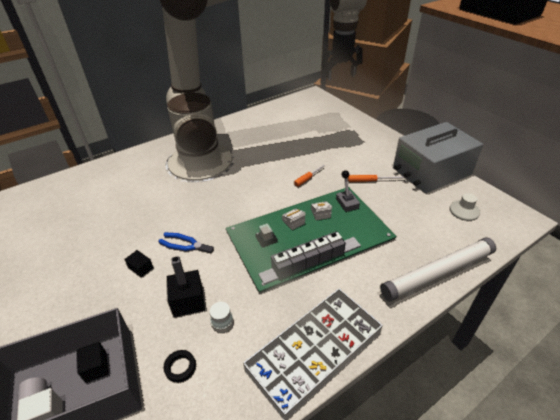

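View pics/top0.png

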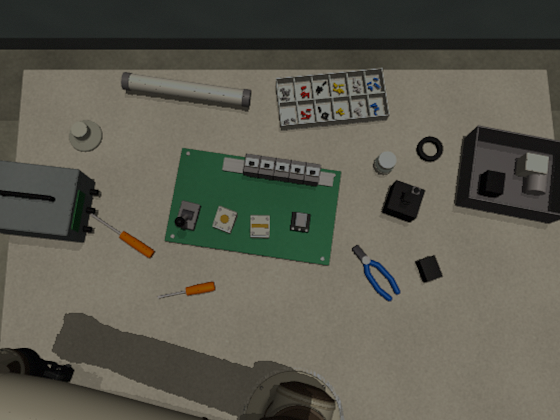

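Top view: isolator at (185,215) with its ball at about (181,221), round contact at (225,219), bar terminal at (260,226), relay at (300,221), stand with probe at (404,201). The scene view shows the same row, with the ball at (346,175) and the probe top at (178,262). Next: enlarge both.

```bash
python3 - <<'E'
import cv2,numpy as np
t=cv2.imread("pics/top0.png");s=cv2.imread("pics/scene0.png")
z=lambda im,x0,y0,w,h,k:cv2.resize(im[y0:y0+h,x0:x0+w],None,fx=k,fy=k,interpolation=cv2.INTER_CUBIC)
a=z(t,160,180,130,60,6)          # 780x360
b=np.hstack([z(t,375,170,65,40,6),z(s,150,245,65,40,6)]) # 780x240
cv2.imwrite("pics/c1.png",np.vstack([a,b]))
c=z(s,250,165,130,95,6);cv2.imwrite("pics/c2.png",c)
E
```

```text
(no output)
```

View pics/c1.png

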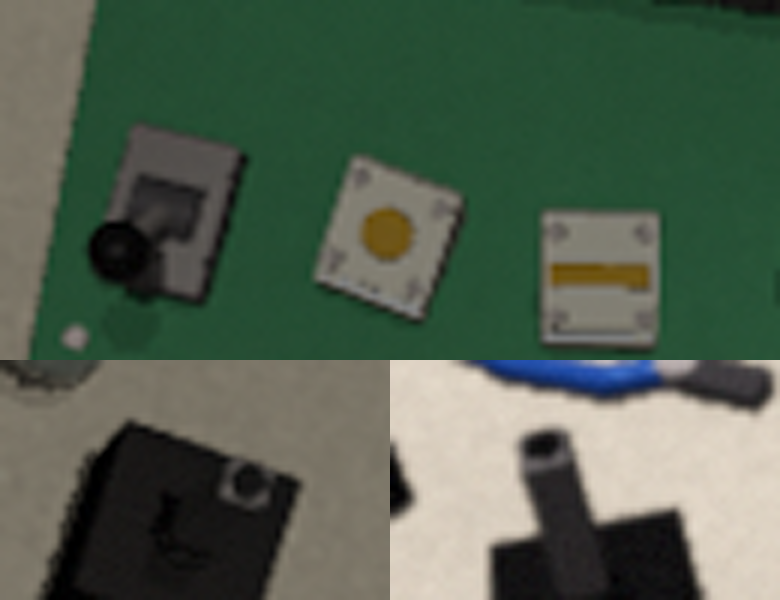

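View pics/c2.png

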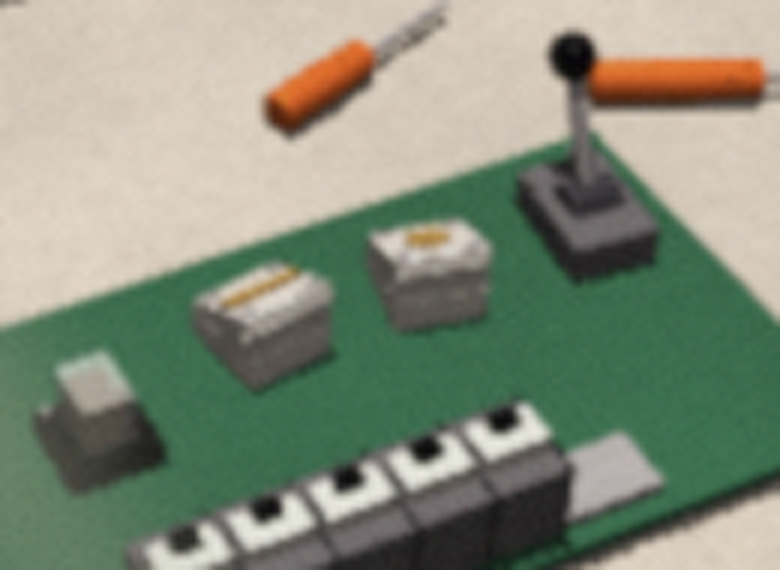

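The crops show: handle top at top (415.8,190.3) / scene (176.3,259.2); round contact at (224.7,219.0) / (321.3,204.7); ball at (179.7,221.7) / (345.3,174.2), lever leaning to the near side. Now I triangulate them.

```bash
cat > h.py <<'E'
import numpy as np,cv2
from workcell import bot,camera,camera_model
def ray(n,p):
    m=camera_model(n);T=np.array(m["pose"]);d=T[:3,:3]@np.linalg.inv(m["K"])@[p[0],p[1],1];return T[:3,3],d/np.linalg.norm(d)
def plane(n,p,z):
    o,d=ray(n,p);return o+d*(z-o[2])/d[2]
def tri(pt,ps):
    o1,d1=ray("top",pt);o2,d2=ray("scene",ps)
    s=np.linalg.lstsq(np.c_[d1,-d2],o2-o1,rcond=None)[0];a=o1+s[0]*d1;b=o2+s[1]*d2
    return (a+b)/2,np.linalg.norm(a-b)
def ang(a,b): return np.degrees(np.arctan2(*(b-a)[1::-1]))
E
python3 - <<'E'
from h import *
np.set_printoptions(precision=4,suppress=True)
print("probe top",tri((415.8,190.3),(176.3,259.2)));print("contact",tri((224.7,219),(321.3,204.7)));print("ball",tri((179.7,221.7),(345.3,174.2)))
C=lambda x,y:(160+x/6,180+y/6)
P=lambda x,y,z:plane("top",C(x,y),z)
a,b,c,d=P(138,124,.043),P(245,153,.043),P(205,303,.043),P(98,275,.043)
print("iso",(a+c)/2,"yaw of -y edges",ang(a,b),ang(d,c),"x",ang(d,a),ang(c,b))
a,b,c,d=P(355,155,.065),P(465,192,.065),P(422,318,.043),P(315,280,.043)
print("term",(a+c)/2,"y edge",ang(a,b),ang(d,c),"x",ang(d,a),ang(c,b))
S=lambda x,y,z:plane("top",(375+x/6,170+y/6),z)
a,b=S(130,62,.07),S(300,122,.07);print("stand",ang(a,b),np.linalg.norm(a-b),a,b)
t=cv2.imread("pics/top0.png");r=t[178:204,403:428].max(2);print(r)
E
```

```text
probe top (array([ 0.5526, -0.2981,  0.1644]), np.float64(0.003885931175161185))
contact (array([0.5064, 0.1736, 0.0531]), np.float64(0.004036633272112618))
ball (array([0.4895, 0.2792, 0.1123]), np.float64(0.0031071405633482955))
iso [0.5171 0.2671 0.043 ] yaw of -y edges -105.85290927451864 -105.27038230557577 x -13.237791025710207 -13.708819352800978
term [0.5038 0.1716 0.054 ] y edge -109.32535837263629 -110.18869953644064 x -20.41728453858305 -21.095617301928616
stand -110.58841478483777 0.07788993076901879 [ 0.6014 -0.2779  0.07  ] [ 0.574  -0.3508  0.07  ]
[[121 123 123 121 123 121 121 119 120 120 120 123 122 121 121 123 123 123
  124 124 122 125 123 123 123]
 [119 120 123 122 121 121 119 119 120 119 120 122 124 121 120 121 121 123
  126 125 124 125 124 122 123]
 [120 122 122 122 124 123 120 119 120 120 121 122 121 120 119 119 122 124
  125 124 124 124 124 122 121]
 [111 121 128 127 128 127 123 122 123 123 123 124 119 120 120 120 121 125
  126 123 123 124 123 121 121]
 [ 61 100 116 118 125 126 122 122 124 123 122 121 120 121 122 123 124 125
  127 127 126 125 122 123 125]
 [ 16
[... 1500 characters left out ...]
22  20  22  24  23  23  25  24  23  23
   20  48 102 129 124 125 122]
 [ 13  20  20  22  23  22  21  20  21  23  23  24  23  23  22  24  23  23
   17  78 124 130 125 123 123]
 [ 12  22  25  23  22  22  23  23  23  23  25  25  24  23  22  25  21  21
   21  92 133 129 125 123 123]
 [ 12  14  19  20  21  23  23  23  23  23  19  23  24  22  24  25  23  21
   46 101 129 126 124 123 123]
 [  8  12  15  11  19  19  19  23  24  23  25  23  24  22  22  23  24  19
   75 119 123 121 123 125 127]
 [ 21  22  23  17   8  12  13  19  23  21  25  25  25  25  25  21  21  22
   88 127 122 122 124 126 127]
 [ 14  19  18  17  19  20  20  22  20  25  23  25  26  23  24  25  20  47
  101 129 125 122 122 122 122]]
```

Call:
send_rows(
  targets="-337 -139 0 0 255;-337 -139 0 0 255;-337 -139 0 0 255;-337 -139 0 0 255;-337 -139 0 0 255;-337 -139 0 0 255;-337 -139 0 0 255;-337 -139 0 0 255;-337 -139 0 0 255;-337 -139 138 0 255;-337 -139 138 0 255;-337 -139 138 0 255;-337 -139 138 0 255;-337 -139 138 0 255",
  newtons=20,
)

```text
time: 1.85
ee_pos: [0.4462, 0.2915, 0.0963]
tcp_rot: [179.8, 0.1, 162.5]
wrist_force: [1.0, -0.2, 0.1]
opening: -0.0002
grasp_force: 0.0
```

Call:
send_rows(
  targets="-15 0 0 0 255;-30 1 0 0 255;-45 2 0 0 255;-60 3 0 0 255;-72 4 0 0 255;-80 4 0 0 255;-84 4 0 0 255;-87 4 0 0 255;-87 4 0 0 255",
)

```text
time: 2.98
ee_pos: [0.5293, 0.2681, 0.0934]
tcp_rot: [180.0, 0.0, 162.5]
wrist_force: [0.8, 0.1, -0.4]
opening: -0.0
grasp_force: 0.0
```

```bash
python3 - <<'E'
from h import *
t=camera("top");s=camera("scene")
z=lambda im,x0,y0,w,h,k:cv2.resize(im[y0:y0+h,x0:x0+w],None,fx=k,fy=k,interpolation=cv2.INTER_CUBIC)
cv2.imwrite("pics/d1.png",np.hstack([z(t,150,170,80,80,5),z(s,300,130,80,80,5)]))
E
```

```text
(no output)
```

View pics/d1.png

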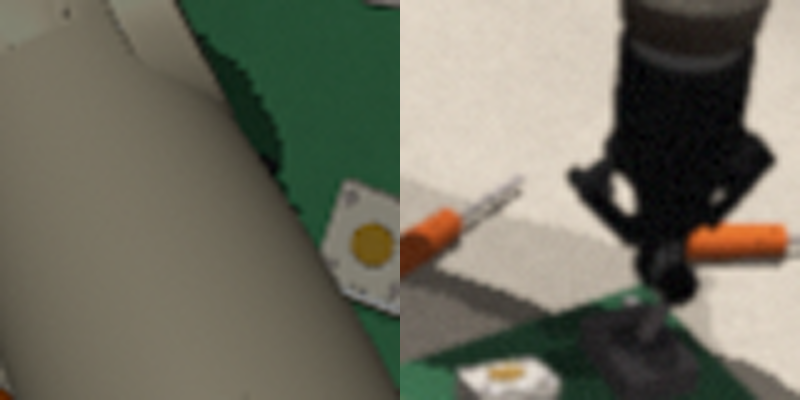

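Scene crop: the ball is at about (354,186), the lever past upright with the fingers behind it and no stop force yet; I push on until the stop is felt.

Call:
send_rows(
  targets="-4 0 0 0 255;-6 0 0 0 255;-8 0 0 0 255;-8 0 0 0 255",
)

```text
time: 3.58
ee_pos: [0.5344, 0.2665, 0.0932]
tcp_rot: [180.0, -0.3, 162.6]
wrist_force: [-14.0, 3.9, 4.7]
opening: -0.0
grasp_force: 7.7
```

```bash
python3 - <<'E'
from h import *
print(plane("scene",(354.4,186),.113))
E
```

```text
[0.55018467 0.26347717 0.113     ]
```

Call:
send_rows(
  targets="25 0 0 0 255;25 0 -60 0 0;25 0 -120 0 0;25 0 -150 0 0;25 0 -150 0 0",
)

```text
time: 4.2
ee_pos: [0.5141, 0.2736, 0.2462]
tcp_rot: [179.8, 0.2, 162.5]
wrist_force: [1.0, 0.5, -0.9]
opening: 0.072
grasp_force: 0.0
```

```bash
python3 - <<'E'
from h import *
o=bot.get_obs();print(o['time'],o['q'],o['ee_pos'],o['tcp_rot'])
s=camera("scene");cv2.imwrite("pics/d2.png",cv2.resize(s[130:230,280:400],None,fx=5,fy=5,interpolation=cv2.INTER_CUBIC))
E
```

```text
4.2 [ 2.80283315e+01  9.60758302e+00  1.68596633e+01  9.69649356e+01
 -1.13710129e-02  4.55540902e+01] [0.51408341 0.27360508 0.24621498] [179.80296551   0.2091863  162.47385315]
```

View pics/d2.png

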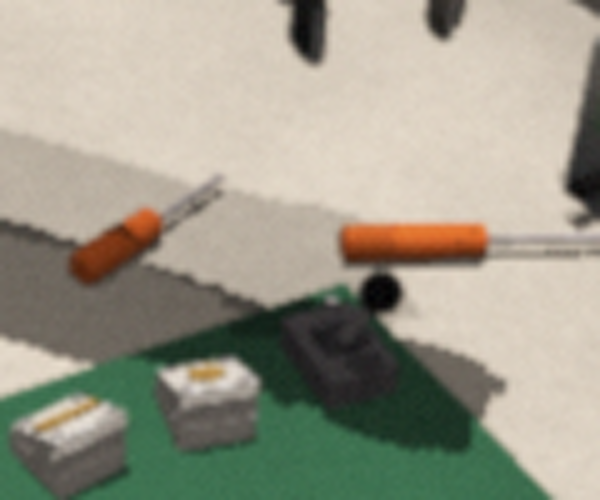

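The ball is now at (356,188), the lever lying fully to the far side. On to the probe.

Call:
send_rows(
  targets="-208 -535 0 3 0;-208 -535 0 3 0;-208 -535 0 3 0;-208 -535 0 3 0;-208 -535 0 3 0;-208 -535 0 3 0;-208 -535 0 3 0;-208 -535 0 3 0;-208 -535 0 3 0;-208 -535 0 3 0;-208 -535 0 3 0;-208 -535 0 3 0;-208 -535 0 3 0",
)

```text
time: 5.88
ee_pos: [0.5506, -0.2982, 0.2436]
tcp_rot: [180.0, 0.0, 159.6]
wrist_force: [0.4, 0.0, -0.3]
opening: 0.0855
grasp_force: 0.0
```

```bash
python3 - <<'E'
from h import *
o=bot.get_obs();print(o['time'],o['q'],o['ee_pos'],o['tcp_rot'])
t=camera("top");s=camera("scene")
z=lambda im,x0,y0,w,h,k:cv2.resize(im[y0:y0+h,x0:x0+w],None,fx=k,fy=k,interpolation=cv2.INTER_CUBIC)
cv2.imwrite("pics/d3.png",np.hstack([z(t,360,140,100,100,4),z(s,130,200,100,100,4)]))
E
```

```text
5.875 [-2.84410670e+01  1.62557755e+01  2.44433808e+01  9.81654033e+01
  4.07160773e-03 -8.02026948e+00] [ 0.55057385 -0.29818133  0.24362197] [1.79999066e+02 2.25529176e-02 1.59579203e+02]
```

View pics/d3.png

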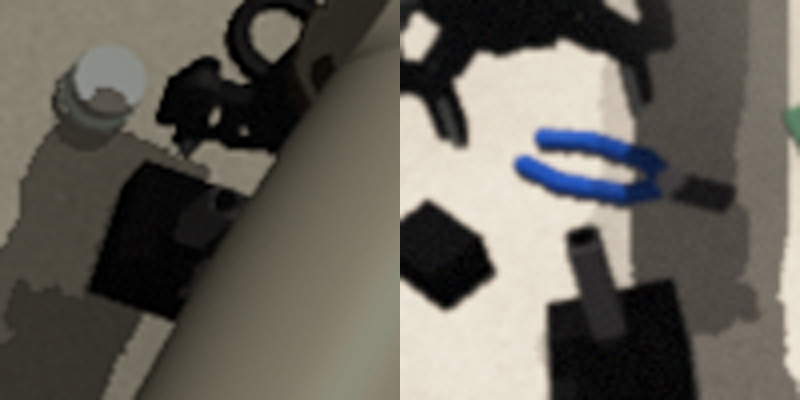

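The gripper stands above the probe; handle top unmoved at scene (175.7,258). Descend, grip and lift.

Call:
send_rows(
  targets="0 0 60 0 0;0 0 110 0 0;0 0 133 0 0;0 0 133 0 0;0 0 133 0 255;0 0 133 0 255;0 0 133 0 255;0 0 133 0 255;0 0 133 0 255;0 0 133 0 255;0 0 133 0 255",
  newtons=30,
)

```text
time: 7.35
ee_pos: [0.5506, -0.2998, 0.111]
tcp_rot: [-180.0, 0.1, 159.5]
wrist_force: [-0.9, 0.6, 6.0]
opening: 0.0197
grasp_force: 33.3
```

Call:
send_rows(
  targets="0 0 -20 0 255;0 0 -50 0 255;0 0 -80 0 255;0 0 -85 0 255;0 0 -85 0 255;0 0 -85 0 255;0 0 -85 0 255",
)

```text
time: 8.22
ee_pos: [0.55, -0.2994, 0.1941]
tcp_rot: [180.0, -0.1, 159.5]
wrist_force: [1.0, 0.6, -0.5]
opening: 0.0189
grasp_force: 32.7
```

```bash
python3 - <<'E'
from h import *
s=camera("scene");cv2.imwrite("pics/d4.png",cv2.resize(s[180:320,120:260],None,fx=4,fy=4,interpolation=cv2.INTER_CUBIC))
E
```

```text
(no output)
```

View pics/d4.png

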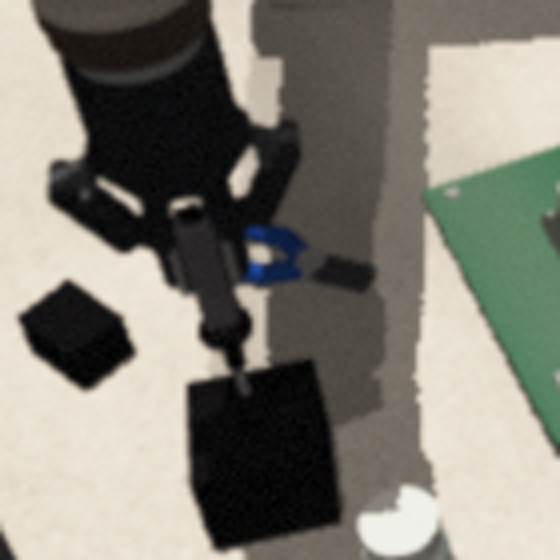

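Scene crop: the probe hangs straight in the fingers, its pin end at about (181,277), clear above the stand. The tool can only stay vertical, so I pivot the probe in the pads against the rim of the stand's hole.

Call:
send_rows(
  targets="0 0 25 0 255;0 0 48 0 255;0 0 48 0 255;10 0 48 0 255;20 0 48 0 255;25 0 48 0 255;25 0 48 0 255",
  newtons=20,
)

```text
time: 9.15
ee_pos: [0.5268, -0.2908, 0.1483]
tcp_rot: [-180.0, 0.1, 159.5]
wrist_force: [1.7, -0.7, -1.5]
opening: 0.0201
grasp_force: 33.0
```

```bash
cat > probe.py <<'E'
from h import *
import sys
# probe's light end and dark body vs. the tool plane: PCA-free: dump masks to find end points
o=bot.get_obs();print(o['time'],o['ee_pos'],o['tcp_rot'],o['wrist_force'],o['opening'])
s=camera("scene");cv2.imwrite(sys.argv[1],s)
def proj(n,P):
    m=camera_model(n);T=np.linalg.inv(np.array(m["pose"]));c=T[:3,:3]@P+T[:3,3];u=m["K"]@c;return u[:2]/u[2]
y=np.radians(o['tcp_rot'][2]);tx=np.array([np.cos(y),np.sin(y),0]);g=o['ee_pos']+[0,0,.0187]
for a in (0,10,15,20,25,30):
    r=np.radians(a);ax=np.cos(r)*np.array([0,0,1])+np.sin(r)*tx
    print(a,"handle top",proj("scene",g+ax*.036).round(1),"flange",proj("scene",g-ax*.057).round(1),"tip",proj("scene",g-ax*.12).round(1))
E
python3 probe.py pics/p1.png
```

```text
9.15 [ 0.52678516 -0.29081853  0.14831229] [-1.79986965e+02  8.19265237e-02  1.59473786e+02] [ 1.72131847 -0.66249188 -1.54776451] 0.020092958187061423
0 handle top [170.5 239.7] flange [178.5 265.9] tip [183.3 281.7]
10 handle top [170.4 238. ] flange [178.6 268.7] tip [183.7 287.8]
15 handle top [170.4 237.2] flange [178.6 270. ] tip [183.8 290.5]
20 handle top [170.4 236.6] flange [178.6 271.1] tip [183.8 293. ]
25 handle top [170.5 236.1] flange [178.6 272. ] tip [183.8 295.2]
30 handle top [170.6 235.7] flange [178.5 272.8] tip [183.6 297.1]
```

Call:
send_rows(
  targets="10 0 0 0 255;20 0 0 0 255;26 0 0 0 255;26 0 0 0 255",
)

```text
time: 9.7
ee_pos: [0.502, -0.2816, 0.1476]
tcp_rot: [-180.0, -0.0, 159.5]
wrist_force: [1.4, -0.3, -0.5]
opening: 0.0195
grasp_force: 33.5
```

Call:
send_rows(
  targets="0 0 -50 0 255;0 0 -80 0 255;0 0 -80 0 255;0 0 -80 0 255",
)

```text
time: 10.2
ee_pos: [0.5022, -0.2815, 0.226]
tcp_rot: [180.0, -0.1, 159.5]
wrist_force: [0.2, 0.8, -2.0]
opening: 0.0197
grasp_force: 33.5
```

```bash
python3 probe.py pics/p2.png; python3 -c "
import cv2
s=cv2.imread('pics/p2.png');cv2.imwrite('pics/p2c.png',cv2.resize(s[175:295,110:250],None,fx=5,fy=5,interpolation=cv2.INTER_CUBIC))"
```

```text
10.2 [ 0.5021841  -0.28153706  0.22598528] [ 1.79987953e+02 -1.16943396e-01  1.59477577e+02] [ 0.22563116  0.75614818 -2.00373877] 0.019684123682154206
0 handle top [162.6 207. ] flange [171.4 236.3] tip [176.7 254. ]
10 handle top [162.6 205.4] flange [171.5 239. ] tip [177.  259.8]
15 handle top [162.6 204.7] flange [171.5 240.2] tip [177.1 262.4]
20 handle top [162.7 204.2] flange [171.5 241.2] tip [177.  264.6]
25 handle top [162.8 203.7] flange [171.4 242. ] tip [176.9 266.6]
30 handle top [162.9 203.4] flange [171.2 242.7] tip [176.7 268.3]
```

View pics/p2c.png

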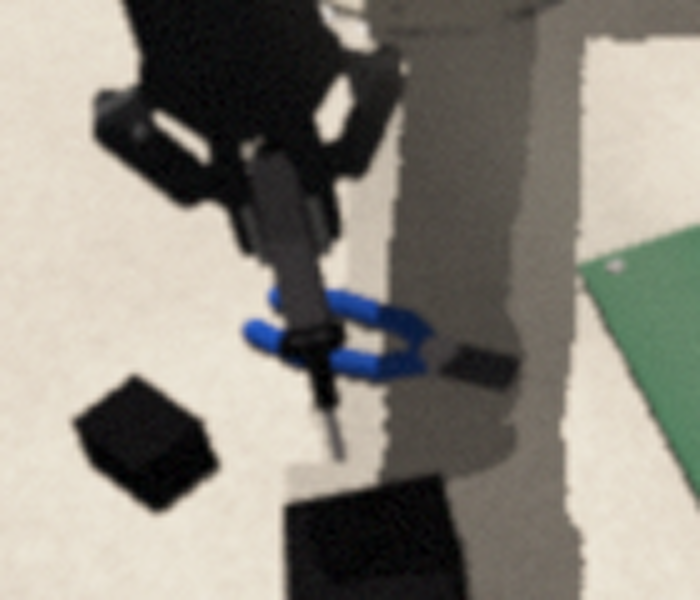

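Scene crop: the probe is tilted in the pads, pin end at (178,267), handle top at (163.6,204), which fits about 25 degrees. Now work out the shift to the round contact.

```bash
python3 - <<'E'
from h import *
exec(open('probe.py').read().split("y=np.radians")[0].split("s=camera")[0].replace("import sys",""))
def proj(n,P):
    m=camera_model(n);T=np.linalg.inv(np.array(m["pose"]));c=T[:3,:3]@P+T[:3,3];u=m["K"]@c;return u[:2]/u[2]
print("check upright tip",proj("scene",np.array([.55,-.2994,.1941+.0187-.12])),"seen 181.2 277")
ct=plane("top",(224.7,219),.056);cs=plane("scene",(321.3,204.7),.056);print(ct,cs)
c=(ct+cs)/2;y=np.radians(159.5);tx=np.array([np.cos(y),np.sin(y),0]);ty=np.array([np.sin(y),-np.cos(y),0]);r=np.radians(25)
ax=np.array([0,0,np.cos(r)])+np.sin(r)*tx
for off in (.03,0):
    tcp=c+ax*(off+.12)-[0,0,.0187];d=tcp-o['ee_pos'];print(off,tcp.round(4),"tool shift mm",(d@tx*1e3).round(1),(d@ty*1e3).round(1),(-d[2]*1e3).round(1))
E
```

```text
10.25 [ 0.5020554  -0.28146222  0.22563454] [ 1.79983004e+02 -1.53089323e-01  1.59477493e+02] [ 1.00788065  0.03509936 -1.19598255] 0.019545445121303014
check upright tip [180.44956274 278.10044897] seen 181.2 277
[0.50470209 0.171642   0.056     ] [0.50959808 0.17336556 0.056     ]
0.03 [0.4478 0.1947 0.1732] tool shift mm 217.6 427.0 52.4
0 [0.4596 0.1903 0.1461] tool shift mm 204.9 427.0 79.6
```

Call:
send_rows(
  targets="110 214 0 0 255;218 427 0 0 255;218 427 0 0 255;218 427 0 0 255;218 427 0 0 255;218 427 0 0 255;218 427 0 0 255;218 427 0 0 255;218 427 0 0 255;218 427 0 0 255;218 427 0 0 255;218 427 0 0 255;218 427 25 0 255;218 427 52 0 255;218 427 52 0 255;218 427 52 0 255;218 427 52 0 255",
)

```text
time: 12.38
ee_pos: [0.4486, 0.1947, 0.1766]
tcp_rot: [179.9, 0.1, 159.5]
wrist_force: [0.6, -0.2, -0.9]
opening: 0.0197
grasp_force: 33.3
```

```bash
cat > f.py <<'E'
from h import *
F=[]
for i in range(12):
    camera("scene");F.append(bot.get_obs()['wrist_force'])
o=bot.get_obs();print(o['time'],o['ee_pos'],o['tcp_rot'],np.mean(F,0).round(2),(np.std(F,0)/12**.5).round(2))
E
python3 f.py; python3 probe.py pics/p3.png
```

```text
12.975 [0.44809022 0.1946177  0.17526177] [-1.79997910e+02 -2.24522682e-03  1.59477996e+02] [ 0.01 -0.08 -0.99] [0.14 0.13 0.11]
12.975 [0.44809022 0.1946177  0.17526177] [-1.79997910e+02 -2.24522682e-03  1.59477996e+02] [ 0.83485354  0.73494669 -0.58586194] 0.019668770799337165
0 handle top [316.6 145. ] flange [315.3 171.1] tip [314.5 187.2]
10 handle top [315.9 144. ] flange [316.3 172.7] tip [316.6 190.9]
15 handle top [315.6 143.6] flange [316.8 173.4] tip [317.6 192.3]
20 handle top [315.2 143.4] flange [317.3 173.9] tip [318.7 193.6]
25 handle top [314.9 143.2] flange [317.8 174.3] tip [319.8 194.5]
30 handle top [314.6 143.1] flange [318.3 174.6] tip [320.8 195.2]
```

Call:
send_rows(
  targets="-4 0 9 0 255;-7 0 16 0 255;-10 0 22 0 255;-10 0 22 0 255;-10 0 22 0 255",
  newtons=50,
)

```text
time: 13.65
ee_pos: [0.4575, 0.1911, 0.1534]
tcp_rot: [180.0, 0.0, 159.5]
wrist_force: [0.1, 0.3, -0.6]
opening: 0.0194
grasp_force: 51.8
```

```bash
python3 f.py; python3 probe.py pics/p4.png; python3 -c "
import cv2
a,b=[cv2.imread('pics/p%d.png'%i)[135:225,275:365] for i in (3,4)]
import numpy as np
z=lambda i:cv2.resize(i,(400,400),interpolation=cv2.INTER_CUBIC)
cv2.imwrite('pics/p4c.png',np.hstack([z(a),z(b)]))"
```

```text
14.25 [0.45746061 0.19112667 0.15331074] [-1.79999956e+02  2.91296784e-03  1.59481647e+02] [-0.04  0.11 -1.06] [0.14 0.16 0.1 ]
14.25 [0.45746061 0.19112667 0.15331074] [-1.79999956e+02  2.91296784e-03  1.59481647e+02] [ 0.81329803  0.32833148 -0.8989872 ] 0.01922217017855316
0 handle top [317.3 153.3] flange [316.  178.8] tip [315.2 194.6]
10 handle top [316.7 152.2] flange [317.  180.5] tip [317.3 198.3]
15 handle top [316.3 151.9] flange [317.6 181.2] tip [318.3 199.8]
20 handle top [316.  151.6] flange [318.1 181.7] tip [319.4 201.1]
25 handle top [315.7 151.4] flange [318.6 182.1] tip [320.5 202.1]
30 handle top [315.4 151.3] flange [319.1 182.4] tip [321.5 202.9]
```

View pics/p4c.png

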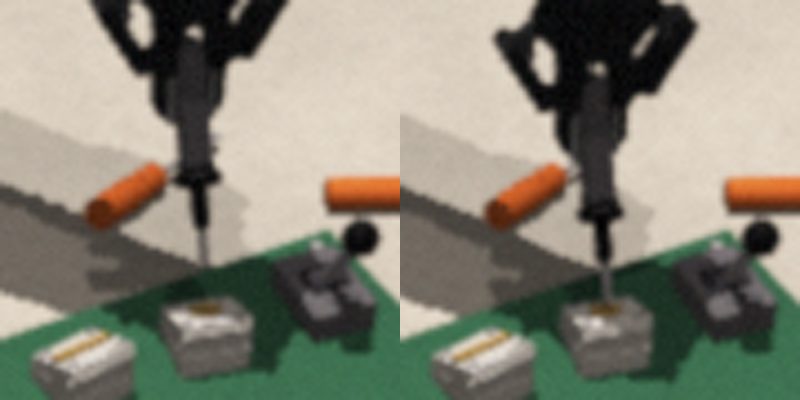

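The pin end is at (321.6,203), heading for the contact centre at (321.4,204.8); about 7 mm left. Advancing gently.

Call:
send_rows(
  targets="0 0 2 0 255;0 0 4 0 255;-1 0 6 0 255;-2 0 8 0 255;-2 0 8 0 255;-2 0 8 0 255",
)

```text
time: 15.05
ee_pos: [0.4593, 0.1904, 0.1454]
tcp_rot: [180.0, -0.0, 159.5]
wrist_force: [-1.3, -0.3, -0.1]
opening: 0.0192
grasp_force: 52.1
```

```bash
python3 f.py
```

```text
15.65 [0.45934182 0.19042034 0.14529994] [1.79997715e+02 2.33984147e-03 1.59478086e+02] [-1.18  0.11  0.1 ] [0.15 0.09 0.11]
```

Call:
send_rows(
  targets="-1 0 2 0 255;-1 0 3 0 255;-2 0 4.6 0 255;-2 0 4.6 0 255;-2 0 4.6 0 255",
)

```text
time: 16.27
ee_pos: [0.4612, 0.1897, 0.1407]
tcp_rot: [180.0, 0.0, 159.5]
wrist_force: [-1.5, -0.5, 0.4]
opening: 0.0195
grasp_force: 52.2
```

```bash
python3 f.py; python3 - <<'E'
from h import *
a=cv2.imread("pics/p4.png")[196:212,312:334];b=camera("scene")[196:212,312:334]
for n,i in(("before",a),("now",b)):
    print(n);print(i.max(2));print("yellow r-b");print(i[:,:,2].astype(int)-i[:,:,0])
E
```

```text
16.875 [0.4612319  0.18969991 0.14070965] [1.79997642e+02 2.85099769e-03 1.59478520e+02] [-1.57  0.55  1.57] [0.14 0.14 0.16]
before
[[ 75  72  72  72  66  61  57  59  69  82  61  43  38  41  42  42  48  49
   53  53  53  50]
 [ 70  68  60  53  49  44  35  35  62  82  62  44  45  50  51  51  51  55
   51  51  50  50]
 [ 60  49  45  38  39  36  37  34  56  78  65  52  48  54  50  51  50  51
   53  50  51  50]
 [ 38  38  33  33  33  37  34  34  54  74  64  49  49  51  53  48  52  51
   51  49  51  52]
 [ 43  39  37  35  31  38  32  37  56  73  64  52  51  52  49  50  47  51
   53  48  52  46]
 [ 48  44  34  36  36  35  36  38  51  72  74  62  59  63  68  62  53  53
   50  50  49  51]
 [ 50  45  38  44  51  49  46  51  57  74  84  81  83  90  95  80  62  56
   49  50  52  48]
 [ 65  61  60  72  81  78  70  76  71  69  88  95  99 104 112 102  86  70
   56  52  53  49]
 [ 83  91  96 104 108  98  94  89  80  76  81  94  98 108 111 110 107  80
   66  54  48  49]
 [ 88 105 116 117 118 107 101 102  94  93  92  98 102 109 112 107  99  92
   89  74  54  52]
 [ 82 101 148 166 159 151 163 168 138
[... 4314 characters left out ...]
4  49  37  21  12  11   9   4
    2  -2  -6  -9]
 [  8  13  12  13  12  21  36  44  42  39  41  36  25  18  12  11   8   8
    6   2  -5  -9]
 [  9  12  14  15  17  14  19  24  27  27  27  19  13  14  11  11   9  10
   11   6  -1  -9]
 [  7  10  14  16  15  11  10  13  12  14  15  14  12  13  12  13  11  13
   12   7  -5 -11]
 [  7  10  11  11  13  11  10  13  13  14  15  13  12  14  13  12  12  10
   10   5  -1  -8]
 [  8  10   8  10  16  15  16  15  16  17  15  13  12  10  11  13  11  12
   12   3  -6  -6]
 [  9   6   9  10  16  17  15  17  15  15  12  13  11  10  10   8   9  11
   11   4  -6  -9]
 [  5   7   8  10  13  13  13  12  12  10  11   9   9   9   9   9   9  12
   11   3  -5  -9]]
```

The pin sits at the middle of the brass disc (image row 204, column 321) and the axial push is about 3.0 N, about half-way in. Handing in.

```bash
python3 -c "
from workcell import ticket
print(ticket.job_done())"
```

```text
the job is handed in; nothing more can be done
None
```

I threw the isolator to its stop, and the probe is held on the round brass contact with about 3 N, which puts the tip roughly half-way in; the tool can't tilt, so I tilted the probe about 25° in the grip against the stand's hole (angle estimated from images), and I've handed the job in without seeing a verdict.

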